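Stack the pen cartons on the sloping counter display

TASK

Stack the two cartons on the sloping display stand: the long carton lying flat on the deck and the short one lying flat on top of it, both in the middle with their long sides along the backstop, and each slid back until its long side is flush against the backstop. Handle them gently: do not drop or ram a carton onto the stand, the stand is light and loose and must stay exactly where it stands, and leave the ink jar, the dish and the wood slice where they are.

Things in the scene. Friction and masses are not known exactly. Their poses are not given: they have to be found in the camera images.
- stand: Light plywood counter display stand, not fastened down: base board 190 (x) by 220 (y) by 4 mm, cheeks, inclined deck with backstop. Origin: centre of the base's underside, z up. The deck's open side faces its +x (away from the robot), the backstop is on its -x side. About 0.8 kg: a sideways push of some 5 N may already shift it; sliding a carton along the deck takes under 2 N.
- deck: Inclined plywood deck with backstop, fixed to the stand. Origin: middle of the corner line where deck top meets backstop face, 34 mm above the table. x runs up the deck away from the backstop (rises 18 degrees), y along the backstop, z square to the deck. Deck top 150 mm (x) by 220 mm (y), board 12 mm; backstop 74 mm high along z, 12 mm thick, leaning back 18 degrees. No side walls or front lip.
- long_box: The long carton: closed kraft-board box with a paper band, 62 mm deep (x) by 160 mm long (y) by 38 mm high (z), about 0.2 to 0.45 kg. Origin: centre of its underside. Starts lying flat on the table to the robot's left of the stand. Can be gripped only across its 62 mm depth.
- short_box: The short carton: same make, 48 mm deep (x) by 120 mm long (y) by 34 mm high (z), about 0.14 to 0.3 kg. Origin: centre of its underside. Starts lying flat on the table to the robot's left of the stand. Can be gripped only across its 48 mm depth.
- long_box_mid (a point): Centre of the long carton's volume, 19 mm above its underside.
- short_box_mid (a point): Centre of the short carton's volume, 17 mm above its underside.
- ink_jar: Bystander: glass ink jar, 42 mm across, 56 mm high. Origin: centre of its underside.
- dish: Bystander: white porcelain dish, 84 mm across, 18 mm high. Origin: centre of its underside.
- wood_slice: Bystander: flat disc of sawn branch, 84 mm across, 8 mm thick. Origin: centre of its underside.
There are look-alikes about, which are no part of the job. Leave any yellow look-alike of the long_box alone. What is shaped like the short_box but pink is not meant.

How it is judged (in metres and radians):
At the end, for the whole second after the job is handed in: Long carton flat on the deck, short one flat on it, each with its long side flush against the backstop (within 1.5 mm, parallel within 1.7 degrees, flat within 3 degrees) and its middle within 25 mm of the stand's middle along the backstop; both released and at rest (x of long_box_mid in the frame of deck between 0.028 and 0.0325 m and y of long_box_mid in the frame of deck between -0.025 and 0.025 m and z of long_box_mid in the frame of deck between 0.016 and 0.022 m and angle between the y axis of each of long_box, short_box and the y axis of deck, either way round below 0.03 rad and angle between the z axis of each of long_box, short_box and the z axis of deck, either way round below 0.05 rad and x of short_box_mid in the frame of deck between 0.021 and 0.0255 m and y of short_box_mid in the frame of deck between -0.025 and 0.025 m and z of short_box_mid in the frame of deck between 0.052 and 0.058 m and linear speed of each of long_box, short_box below 0.01 m/s); the robot touches nothing.
It fails at once if the stand is shoved more than 2 mm along the counter (distance of any of stand, deck from where it was at the start of the episode above 0.002 m).
It fails at once if a carton is rammed onto the stand or the other carton (over 55 N) (contact force between any of long_box, short_box and stand above 55 N or contact force between short_box and long_box above 55 N).
It fails at once if a carton is dropped (free of the fingers and falling faster than 0.35 m/s) ((contact force between the fingers and long_box below 0.05 N and linear speed of long_box above 0.35 m/s) or (contact force between the fingers and short_box below 0.05 N and linear speed of short_box above 0.35 m/s)).
It fails at once if a bystander is shifted more than 15 mm (distance of any of ink_jar, dish, wood_slice from where it was at the start of the episode above 0.015 m).
It also fails if it takes over 72 s, if anything falls off the work surface, if the arm or the gripper's body presses on something with over 40 N, if the wrist force passes 120 N, or if a joint passes its speed limit or range.

ROBOT

A 7-joint arm with a two-finger parallel gripper is mounted at the origin on the work surface. World frame = base frame: x ahead of the robot, y to its left, z up, the work surface at z = 0. Lengths are in m, angles in degrees, forces in N, time in s.
With the tool pointing down it reaches from about 0.4 to 0.9 m from the base axis. Payload 5.5 kg.
Tool frame: the origin (TCP) lies between the finger pads; the fingertips stand 14 mm ahead of it and the grasp point (between the pads) lies 5 mm behind it (bot.tip_extent is the distance from the TCP to the fingertips, in m); z points along the fingers, y is the line along which they close (so a half turn about z gives the same grasp; the last joint's range is limited). The gripper opens to 92 mm and grips with 3 to 60 N. Pads are 19 mm wide; open, the fingers measure 130 mm over their backs; the gripper's body (75 mm by 190 mm) begins 47 mm behind the grasp point.
Start: joints at [-52.414, 28.699, -24.465, 88.831, 12.651, 65.22, -12.049], TCP at [0.249, 0.601, 0.241] pointing down, gripper open.
Joint ranges: [-164.97, 164.97], [-17.58, 116.51], [-87.97, 89.64], [11.32, 138.91], [-80.73, 260.73], [10.89, 115.49], [-147.41, 147.41]. Speed limits (degrees/s): [147.25, 147.25, 180, 180, 180, 180, 180].

INTERFACE

Orientations are given as a 3x3 rotation matrix whose columns are the frame's x, y, z axes.
In Python, from rig import bot, vision, job gives the robot as it stands.
- The arm moves only by the tool carry_out, never from a script. Its argument "series" is a list of rows, each a list of 3 entries, a list of its own where there are three numbers: the shift along the world's x, y, z in m, then the turn about the world's z in degrees, then the opening, from 0 (shut) to 1 (fully open). In form: [[[dx, dy, dz], roll, hand], ...]. A call has 1 to 5 rows; each row is the pose to reach, as a shift and turn from the pose commanded when the call began; what a row does not reach only later rows make up. A row lasts 1/10 s, in which the tool goes at most 50 mm and 8.59 degrees, less where a joint would pass 70% of its speed; a pose out of reach is approached as far as the arm can. A call with a gripper value outside its range is refused whole. The fingers move at their own pace and stop on an object; "newtons" is the grip in N (left out, the last holds). Time passes only in rows, so rows that repeat a pose let the fingers close. It gives the time, the measured TCP pose, the force, the opening and the grip force at its end, in the units of the state.
- bot.state(): the state, without advancing time (a new reading comes with each control period).
- vision.grab_frame(name): name is "scene" or "top" or "wrist"; returns a dict with "img" (420x560x3 uint8, red, green, blue), "K" (3x3 intrinsics, pixels), "R" (3x3) and "t" (3): a world point X has camera coordinates R X + t. Camera axes: x right, y down, z forward; pixel columns grow to the right and rows downward; lengths in m; the calibration is good to about 2 mm. A picture is of the moment at which its call begins. There is no depth.
- job.close_job(): hands the job in; it is judged then, once.
The state is a dict: "time_s": time; "joint_pos": joint angles; "qvel": joint speeds; "joint_efforts": joint torques, N m; "tcp_pos": TCP position; "tool_rot": TCP orientation; "wrist_force": force on the tool from outside, world axes, zero at the start; "moment": the same for the moment, N m; "width": finger opening in m; "grasp_force": force on a finger pad.
Only numpy, scipy, OpenCV 4.12 (cv2) and the standard library are available. Lean on these libraries where they do the work, as an engineer would, in place of code of your own. Each camera call takes 0.05 s, during which the arm holds its last target. There are 200 camera calls.

## Working session

There is one attempt and no reset: what is moved stays moved. The work goes in short steps, Python scripts to look and compute and a tool call to move; the robot and the scene stay as the last step left them, time stands still between calls to the robot, and variables do not carry over. Pictures are saved under pics/ and viewed, at most 10 in all, crops included, and the job is handed in when it is done.

Besides the shell and the picture viewer there is one more tool, called after "Emit:" as name(argument=value, ...), one argument or row to a line, values as JSON. carry_out: Moves the arm, as the interface text tells. Its arguments: {"type":"object","properties":{"series":{"type":"array","items":{"type":"array"}},"newtons":{"type":"number"}},"required":["series"]}

```bash
mkdir -p pics
cat > h.py <<'E'
import numpy as np, cv2
from rig import bot, vision, job
def grab(n, save=None):
    f=vision.grab_frame(n)
    if save: cv2.imwrite(f'pics/{save}.png', f['img'][:,:,::-1])
    return f
def ray(f,u,v):
    R=np.array(f['R']);t=np.array(f['t'])
    return -R.T@t, R.T@np.linalg.inv(f['K'])@np.array([u,v,1.])
def onz(f,u,v,z):
    c,d=ray(f,u,v); return c+d*(z-c[2])/d[2]
def proj(f,X):
    p=np.array(f['K'])@(np.array(f['R'])@np.array(X)+np.array(f['t'])); return p[:2]/p[2]
E
python3 - <<'E'
from h import *
a=grab('top','top1');b=grab('scene','scene1')
np.savez('f1.npz',**{f'{n}_{k}':np.array(f[k]) for n,f in (('top',a),('scene',b)) for k in ('img','K','R','t')})
for f in (a,b): print(ray(f,280,210))
print(bot.state())
E
```

```text
(array([0.36380981, 0.00962468, 1.3248119 ]), array([ 0.16132323,  0.01500913, -0.98679734]))
(array([0.9372802 , 0.36830391, 0.73642034]), array([-0.4463258 , -0.40544973, -0.79777359]))
{'time_s': 0.1, 'joint_pos': array([-52.41361036,  28.74880646, -24.45587583,  88.88609611,
        12.65102404,  65.2209263 , -12.0509158 ]), 'qvel': array([-0.00517251, -0.08963992, -0.05109768, -0.18349146, -0.0254377 ,
       -0.09813806,  0.02749741]), 'joint_efforts': array([-1.12530979e-02, -5.67866993e+01, -5.83816141e+00, -2.79915458e+01,
       -6.89607183e-02,  2.39153177e-02,  5.18840216e-05]), 'tcp_pos': array([0.24859282, 0.5999121 , 0.23977601]), 'tool_rot': array([[-9.23856686e-01,  3.82737856e-01, -7.46811213e-04],
       [ 3.82738578e-01,  9.23855264e-01, -1.62241868e-03],
       [ 6.89844221e-05, -1.78471581e-03, -9.99998405e-01]]), 'wrist_force': array([-0.14582843, -0.4054574 , -0.07427334]), 'moment': array([ 0.02419173, -0.00391033,  0.03845625]), 'grasp_force': 0.0, 'width': 0.09198139322296867}
```

View pics/top1.png

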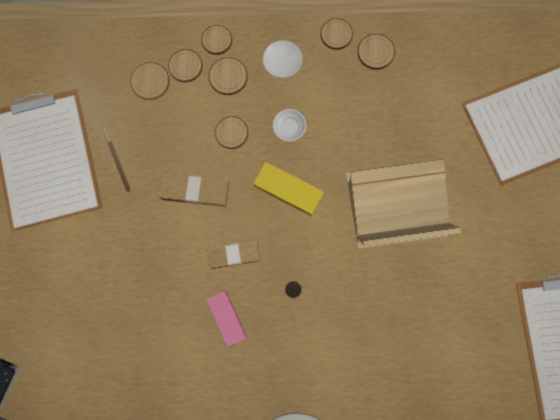

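View pics/scene1.png

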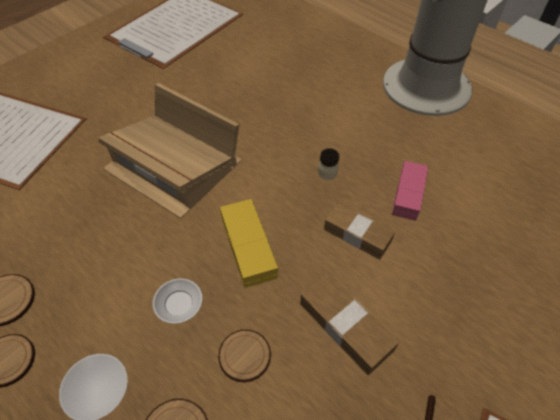

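The top view (robot at the bottom, +x up, +y left) shows:
- long carton near (194,190)
- short carton near (234,254)
- stand near (400,200), with its backstop on the lower side
- jar at (293,289)
- yellow look-alike at (288,188) and pink look-alike at (226,319)

Next I'll zoom in on the corners.

Run:
```python
from h import *
d=np.load('f1.npz'); im=d['top_img'][:,:,::-1]
a=cv2.resize(im[165:280,150:270],None,fx=4,fy=4,interpolation=cv2.INTER_CUBIC)
b=cv2.resize(im[150:255,340:470],None,fx=3,fy=3,interpolation=cv2.INTER_CUBIC)
c=np.zeros((600,800,3),np.uint8); c[:460,:480]=np.clip(a*1.3,0,255); c[:b.shape[0],480:480+b.shape[1]]=b[:, :320]
w=grab('wrist'); c[330:570,485:800]=cv2.resize(w['img'][:,:,::-1],(315,240))
cv2.imwrite('pics/c1.png',c); print(ray(w,280,210))
```

```text
(array([0.18336528, 0.62760428, 0.38413106]), array([ 0.23905775, -0.1161408 , -0.96413706]))
```

View pics/c1.png

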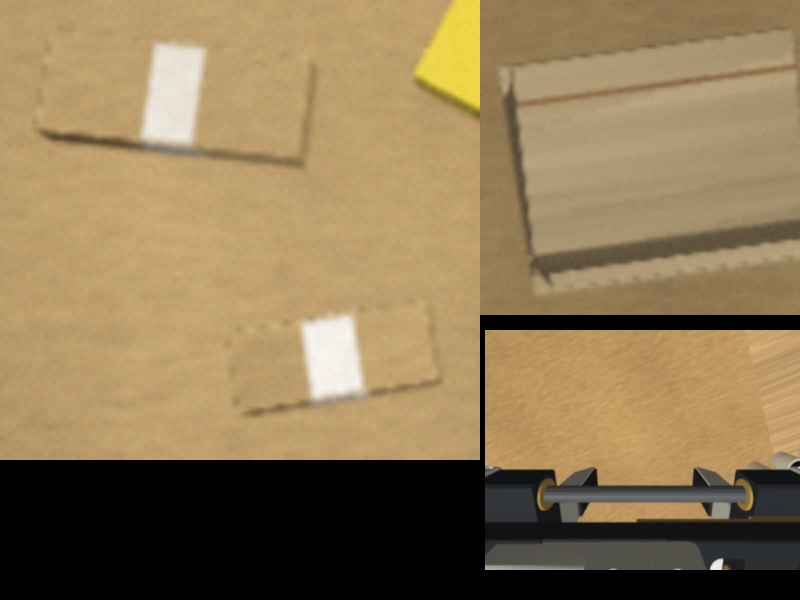

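Run:
```python
from h import *
d=np.load('f1.npz'); f={k:d['top_'+k] for k in('K','R','t')}
def box(p,z):
    P=np.array([onz(f,150+u/4,165+v/4,z)[:2] for u,v in p]); print(P.round(4),P.mean(0).round(4))
    for i,j in((0,1),(3,2),(0,3),(1,2)): e=P[j]-P[i]; print(np.linalg.norm(e).round(4),np.degrees(np.arctan2(e[1],e[0])).round(1))
# order TL,TR,BR,BL
print('L');box([(50,35),(313,62),(302,158),(40,130)],.038)
print('S');box([(230,334),(431,300),(440,379),(243,411)],.034)
print('stand')
for n,u,v,z in(('farL',500,67,.0804),('farR',790,30,.0804),('bsL',535,293,.1007),('bsfrontL',550,272,.1044)):
    print(n,onz(f,340+(u-480)/3,150+v/3,z).round(4))
print('bsR',onz(f,460,232,.1007))
print('jar',onz(f,293,289,.056),'yellow',onz(f,288,188,.038))
```

```text
L
[[0.667  0.3125]
 [0.648  0.1531]
 [0.5893 0.1594]
 [0.6087 0.3171]] [0.6282 0.2355]
0.1605 -96.8
0.1588 -97.0
0.0586 175.5
0.059 173.8
S
[[0.4848 0.202 ]
 [0.5035 0.0828]
 [0.4567 0.0777]
 [0.4393 0.1939]] [0.4711 0.1391]
0.1207 -81.1
0.1174 -81.5
0.0462 -169.8
0.0471 -173.8
stand
farL [ 0.6539 -0.1277  0.0804]
farR [ 0.68   -0.3535  0.0804]
bsL [ 0.4761 -0.1461  0.1007]
bsfrontL [ 0.4913 -0.1573  0.1044]
bsR [ 0.50828763 -0.37471638  0.1007    ]
jar [0.38714467 0.00116059 0.056     ] yellow [0.62740586 0.00939276 0.038     ]
```

Emit:
carry_out(
  series=[
    [[0.042,-0.04,-0.01],-8.3,1],
    [[0.084,-0.081,-0.02],-16.5,1],
    [[0.126,-0.122,-0.03],-24.8,1],
    [[0.16,-0.155,-0.04],-33,1],
    [[0.19,-0.183,-0.05],-40,1],
  ],
  newtons=15,
)

```text
time_s: 0.65
tcp_pos: [0.4268, 0.4284, 0.1946]
tool_rot: [[-0.457, 0.89, 0.0], [0.89, 0.457, 0.0], [0.0, 0.0, -1.0]]
wrist_force: [1.5, 0.4, 0.3]
width: 0.0919
grasp_force: 0.0
```

Emit:
carry_out(
  series=[
    [[0.036,-0.034,-0.01],-8.3,1],
    [[0.072,-0.069,-0.02],-16.5,1],
    [[0.108,-0.103,-0.03],-24.8,1],
    [[0.144,-0.138,-0.04],-33,1],
    [[0.17,-0.165,-0.05],-34.4,1],
  ],
)

```text
time_s: 1.15
tcp_pos: [0.5977, 0.2623, 0.1444]
tool_rot: [[0.126, 0.992, 0.001], [0.992, -0.126, -0.001], [-0.001, 0.001, -1.0]]
wrist_force: [0.5, -0.2, -0.7]
width: 0.0919
grasp_force: 0.0
```

Emit:
carry_out(
  series=[
    [[0.019,-0.0175,0],0,1],
    [[0.019,-0.0175,0],0,1],
  ],
)

```text
time_s: 1.35
tcp_pos: [0.6179, 0.2412, 0.1438]
tool_rot: [[0.128, 0.992, 0.001], [0.992, -0.128, -0.004], [-0.004, 0.001, -1.0]]
wrist_force: [-0.3, -0.3, 0.3]
width: 0.0919
grasp_force: 0.0
```

Emit:
carry_out(
  series=[
    [[0,0,0],0,1],
    [[0,0,0],0,1],
  ],
)

```text
time_s: 1.55
tcp_pos: [0.6134, 0.2493, 0.1447]
tool_rot: [[0.118, 0.993, -0.001], [0.993, -0.118, 0.001], [0.001, -0.001, -1.0]]
wrist_force: [-0.1, 0.7, -0.2]
width: 0.0917
grasp_force: 0.0
```

Run:
```python
from h import *
f=grab('wrist','w1'); im=cv2.cvtColor(f['img'],cv2.COLOR_RGB2HSV)
m=((im[:,:,1]<60)&(im[:,:,2]>150)).astype(np.uint8); m[260:]=0
n,l,s,c=cv2.connectedComponentsWithStats(m)
k=1+np.argmax(s[1:,4]); cs,_=cv2.findContours((l==k).astype(np.uint8),0,2)
r=cv2.boxPoints(cv2.minAreaRect(cs[0])); print(s[k]); P=np.array([onz(f,*p,.038) for p in r]); print(r,P.round(4),P.mean(0))
print(bot.state()['tcp_pos'])
```

```text
[ 272  205   72   35 2459]
[[272. 205.]
 [343. 205.]
 [343. 239.]
 [272. 239.]] [[0.6037 0.2568 0.038 ]
 [0.6616 0.2498 0.038 ]
 [0.6595 0.2202 0.038 ]
 [0.5998 0.2273 0.038 ]] [0.63113791 0.23852402 0.038     ]
[0.61332214 0.2495704  0.14480441]
```

View pics/w1.png

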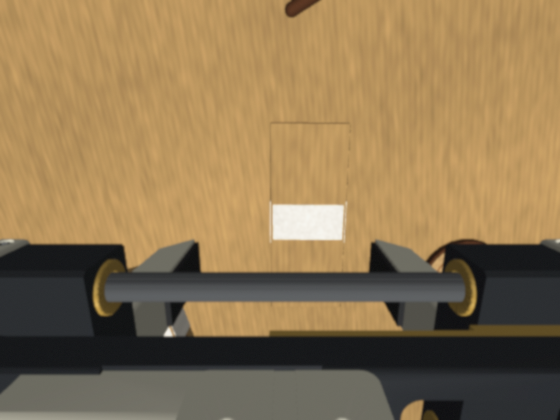

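The wrist view shows the long carton lined up with the image (columns 271–348), with its band centred at (308,222). That puts it about 17 mm further in x than the tool, so I'll correct and descend.

Emit:
carry_out(
  series=[
    [[0.0165,-0.0125,-0.03],0,1],
    [[0.0165,-0.0125,-0.07],0,1],
    [[0.0165,-0.0125,-0.1],0,1],
    [[0.0165,-0.0125,-0.117],0,1],
    [[0.0165,-0.0125,-0.117],0,1],
  ],
)

```text
time_s: 2.1
tcp_pos: [0.6283, 0.2356, 0.0251]
tool_rot: [[0.118, 0.993, -0.005], [0.993, -0.118, -0.001], [-0.002, -0.005, -1.0]]
wrist_force: [1.0, -0.7, 0.2]
width: 0.0919
grasp_force: 0.0
```

Emit:
carry_out(
  series=[
    [[0,0,0],0,1],
    [[0,0,0],0,1],
  ],
)

```text
time_s: 2.3
tcp_pos: [0.6326, 0.2361, 0.03]
tool_rot: [[0.12, 0.993, 0.003], [0.993, -0.12, 0.002], [0.002, 0.003, -1.0]]
wrist_force: [0.1, 0.5, 0.4]
width: 0.0918
grasp_force: 0.0
```

Emit:
carry_out(
  series=[
    [[0,0,0],0,0.5],
    [[0,0,0],0,0.5],
    [[0,0,0],0,0.5],
    [[0,0,0],0,0.5],
    [[0,0,0],0,0.5],
  ],
)

```text
time_s: 2.8
tcp_pos: [0.6312, 0.235, 0.0281]
tool_rot: [[0.12, 0.993, 0.0], [0.993, -0.12, 0.0], [0.0, 0.0, -1.0]]
wrist_force: [-0.7, 0.8, 2.1]
width: 0.0619
grasp_force: 15.0
```

Emit:
carry_out(
  series=[
    [[0,0,0],0,0.5],
    [[0,0,0],0,0.5],
    [[0,0,0],0,0.5],
  ],
)

```text
time_s: 3.1
tcp_pos: [0.6312, 0.235, 0.0281]
tool_rot: [[0.12, 0.993, 0.0], [0.993, -0.12, 0.0], [0.0, 0.0, -1.0]]
wrist_force: [-1.5, -0.7, 4.2]
width: 0.0622
grasp_force: 15.0
```

Emit:
carry_out(
  series=[
    [[0,0,0.03],0,0.5],
    [[0,0,0.07],0,0.5],
    [[0,0,0.11],0,0.5],
    [[-0.005,-0.03,0.145],1,0.5],
    [[-0.01,-0.07,0.16],2,0.5],
  ],
  newtons=20,
)

```text
time_s: 3.6
tcp_pos: [0.6222, 0.1685, 0.191]
tool_rot: [[0.079, 0.997, 0.005], [0.997, -0.079, 0.004], [0.004, 0.005, -1.0]]
wrist_force: [1.3, 0.7, -3.4]
width: 0.0617
grasp_force: 20.0
```

Emit:
carry_out(
  series=[
    [[-0.004,-0.04,0],1.5,0.5],
    [[-0.008,-0.08,0],3,0.5],
    [[-0.012,-0.12,0],4.5,0.5],
    [[-0.016,-0.16,0],6,0.5],
    [[-0.02,-0.2,0],7.5,0.5],
  ],
)

```text
time_s: 4.1
tcp_pos: [0.6, -0.0366, 0.1868]
tool_rot: [[-0.046, 0.999, -0.002], [0.999, 0.046, -0.0], [0.0, -0.002, -1.0]]
wrist_force: [0.8, -0.6, -2.3]
width: 0.0621
grasp_force: 20.0
```

Emit:
carry_out(
  series=[
    [[-0.004,-0.04,0],1,0.5],
    [[-0.008,-0.08,0],2,0.5],
    [[-0.012,-0.12,0],3,0.5],
    [[-0.016,-0.155,0],4,0.5],
    [[-0.018,-0.185,0],4.6,0.5],
  ],
)

```text
time_s: 4.6
tcp_pos: [0.5815, -0.2226, 0.1867]
tool_rot: [[-0.124, 0.992, -0.002], [0.992, 0.124, -0.0], [0.0, -0.002, -1.0]]
wrist_force: [1.1, -0.3, -2.8]
width: 0.0619
grasp_force: 20.0
```

Emit:
carry_out(
  series=[
    [[0,0,0],0,0.5],
    [[0,0,0],0,0.5],
    [[0,0,0],0,0.5],
  ],
)

```text
time_s: 4.9
tcp_pos: [0.583, -0.2184, 0.187]
tool_rot: [[-0.127, 0.992, -0.001], [0.992, 0.127, 0.001], [0.002, -0.001, -1.0]]
wrist_force: [0.1, 0.5, -1.8]
width: 0.0616
grasp_force: 20.0
```

Run:
```python
from h import *
s=bot.state(); print(s['tcp_pos'],s['wrist_force'],s['tool_rot'][:,1],s['joint_pos'])
a=grab('top');b=grab('scene')
c=np.zeros((600,800,3),np.uint8)
c[:315,:450]=cv2.resize(a['img'][140:245,330:480,::-1],None,fx=3,fy=3)
c[:400,450:800]=cv2.resize(b['img'][60:220,90:230,::-1],None,fx=2.5,fy=2.5)
cv2.imwrite('pics/c2.png',c)
```

```text
[ 0.58298709 -0.21844336  0.18697685] [ 0.11743065  0.54694339 -1.76555675] [ 9.91956209e-01  1.26578357e-01 -8.93895135e-04] [17.17957187 27.06863634  1.22949387 96.49801058 -0.7434622  56.52669803
 25.95725362]
```

View pics/c2.png

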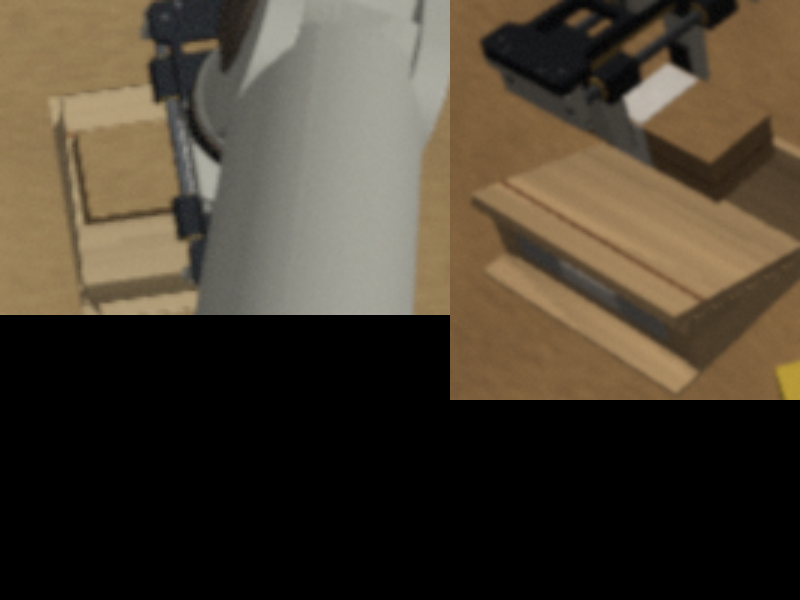

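The long carton is held level above the deck, with its edges parallel to the backstop. I'll shift it to the middle and lower it.

Emit:
carry_out(
  series=[
    [[-0.002,-0.02,-0.02],0,0.5],
    [[-0.002,-0.032,-0.045],0,0.5],
    [[-0.002,-0.032,-0.065],0,0.5],
    [[-0.002,-0.032,-0.08],0,0.5],
    [[-0.002,-0.032,-0.085],0,0.5],
  ],
)

```text
time_s: 5.5
tcp_pos: [0.5804, -0.2501, 0.1008]
tool_rot: [[-0.127, 0.992, -0.003], [0.992, 0.127, 0.002], [0.002, -0.003, -1.0]]
wrist_force: [-0.5, 0.8, -2.7]
width: 0.0623
grasp_force: 20.0
```

Emit:
carry_out(
  series=[
    [[0,0,0],0,0.5],
    [[0,0,0],0,0.5],
    [[0,0,0],0,0.5],
  ],
)

```text
time_s: 5.8
tcp_pos: [0.5821, -0.2521, 0.1041]
tool_rot: [[-0.126, 0.992, 0.002], [0.992, 0.126, -0.001], [-0.001, 0.002, -1.0]]
wrist_force: [0.5, -0.2, -3.7]
width: 0.0623
grasp_force: 20.0
```

Emit:
carry_out(
  series=[
    [[0,0,-0.002],0,0.5],
    [[0,0,-0.004],0,0.5],
    [[0,0,-0.004],0,0.5],
    [[0,0,-0.004],0,0.5],
  ],
)

```text
time_s: 6.2
tcp_pos: [0.581, -0.252, 0.0987]
tool_rot: [[-0.125, 0.992, -0.0], [0.992, 0.125, 0.0], [0.0, -0.0, -1.0]]
wrist_force: [-0.5, 0.8, -4.0]
width: 0.0617
grasp_force: 20.0
```

Emit:
carry_out(
  series=[
    [[0,0,-0.001],0,0.5],
    [[0,0,-0.002],0,0.5],
    [[0,0,-0.003],0,0.5],
    [[0,0,-0.004],0,0.5],
    [[0,0,-0.004],0,0.5],
  ],
)

```text
time_s: 6.7
tcp_pos: [0.581, -0.2519, 0.0946]
tool_rot: [[-0.125, 0.992, -0.0], [0.992, 0.125, 0.0], [0.0, -0.0, -1.0]]
wrist_force: [0.1, -0.3, -3.3]
width: 0.0617
grasp_force: 20.0
```

Emit:
carry_out(
  series=[
    [[0,0,-0.001],0,0.5],
    [[0,0,-0.002],0,0.5],
    [[0,0,-0.002],0,0.5],
    [[0,0,-0.002],0,0.5],
  ],
)

```text
time_s: 7.1
tcp_pos: [0.5811, -0.252, 0.0928]
tool_rot: [[-0.125, 0.992, -0.0], [0.992, 0.125, 0.0], [0.0, -0.0, -1.0]]
wrist_force: [0.4, -0.5, -3.6]
width: 0.0617
grasp_force: 20.0
```

Emit:
carry_out(
  series=[
    [[0,0,-0.001],0,0.5],
    [[0,0,-0.002],0,0.5],
    [[0,0,-0.002],0,0.5],
    [[0,0,-0.002],0,0.5],
  ],
)

```text
time_s: 7.5
tcp_pos: [0.5811, -0.252, 0.0907]
tool_rot: [[-0.125, 0.992, -0.0], [0.992, 0.125, 0.0], [0.0, -0.0, -1.0]]
wrist_force: [0.3, 0.3, -3.4]
width: 0.0624
grasp_force: 20.0
```

Emit:
carry_out(
  series=[
    [[0,0,-0.001],0,0.5],
    [[0,0,-0.001],0,0.5],
    [[0,0,-0.001],0,0.5],
  ],
)

```text
time_s: 7.8
tcp_pos: [0.5811, -0.252, 0.0898]
tool_rot: [[-0.125, 0.992, -0.0], [0.992, 0.125, 0.0], [0.0, -0.0, -1.0]]
wrist_force: [-0.1, -0.3, -3.5]
width: 0.0619
grasp_force: 20.0
```

Emit:
carry_out(
  series=[
    [[0,0,-0.001],0,0.5],
    [[0,0,-0.001],0,0.5],
    [[0,0,-0.001],0,0.5],
  ],
)

```text
time_s: 8.1
tcp_pos: [0.5812, -0.2521, 0.0895]
tool_rot: [[-0.125, 0.992, 0.0], [0.992, 0.125, -0.0], [-0.0, 0.0, -1.0]]
wrist_force: [-2.9, 2.0, 5.0]
width: 0.0619
grasp_force: 20.0
```

Emit:
carry_out(
  series=[
    [[0,0,-0.001],0,0.5],
    [[0,0,-0.001],0,0.5],
    [[0,0,-0.001],0,0.5],
  ],
)

```text
time_s: 8.4
tcp_pos: [0.5811, -0.2521, 0.0894]
tool_rot: [[-0.125, 0.992, 0.0], [0.992, 0.125, -0.0], [-0.0, 0.0, -1.0]]
wrist_force: [-4.8, 2.4, 10.9]
width: 0.062
grasp_force: 20.0
```

Emit:
carry_out(
  series=[
    [[0,0,0.001],0,0.5],
    [[0,0,0.001],0,0.5],
  ],
  newtons=6,
)

```text
time_s: 8.6
tcp_pos: [0.581, -0.2521, 0.0892]
tool_rot: [[-0.125, 0.992, 0.0], [0.992, 0.125, -0.0], [-0.0, 0.0, -1.0]]
wrist_force: [-4.0, 0.4, 5.0]
width: 0.0619
grasp_force: 6.0
```

Emit:
carry_out(
  series=[
    [[0,0,0],0,0.68],
    [[0,0,0],0,0.684],
    [[0,0,0],0,0.688],
    [[0,0,0],0,0.692],
    [[0,0,0],0,0.696],
  ],
)

```text
time_s: 9.1
tcp_pos: [0.5812, -0.2521, 0.0884]
tool_rot: [[-0.125, 0.992, -0.0], [0.992, 0.125, 0.0], [0.0, -0.0, -1.0]]
wrist_force: [-0.5, -1.0, -1.1]
width: 0.0641
grasp_force: 0.6
```

Emit:
carry_out(
  series=[
    [[0,0,0],0,0.7],
    [[0,0,0],0,0.705],
    [[0,0,0],0,0.71],
    [[0,0,0],0,0.715],
    [[0,0,0],0,0.72],
  ],
)

```text
time_s: 9.6
tcp_pos: [0.5812, -0.252, 0.0888]
tool_rot: [[-0.125, 0.992, 0.0], [0.992, 0.125, 0.0], [0.0, 0.0, -1.0]]
wrist_force: [-0.5, -0.1, -0.4]
width: 0.0662
grasp_force: 0.6
```

Grip is down to 0.6 N and the carton is tilting between the fingers. I'll keep opening slowly.

Emit:
carry_out(
  series=[
    [[0,0,0],0,0.725],
    [[0,0,0],0,0.73],
    [[0,0,0],0,0.735],
    [[0,0,0],0,0.74],
    [[0,0,0],0,0.745],
  ],
)

```text
time_s: 10.1
tcp_pos: [0.5811, -0.252, 0.0888]
tool_rot: [[-0.125, 0.992, 0.0], [0.992, 0.125, 0.0], [0.0, 0.0, -1.0]]
wrist_force: [-1.7, 0.4, -0.8]
width: 0.0684
grasp_force: 0.6
```

Emit:
carry_out(
  series=[
    [[0,0,0],0,0.75],
    [[0,0,0],0,0.755],
    [[0,0,0],0,0.76],
    [[0,0,0],0,0.765],
    [[0,0,0],0,0.77],
  ],
)

```text
time_s: 10.6
tcp_pos: [0.5811, -0.2521, 0.0888]
tool_rot: [[-0.125, 0.992, -0.0], [0.992, 0.125, 0.0], [0.0, -0.0, -1.0]]
wrist_force: [-1.5, -0.2, -0.8]
width: 0.0711
grasp_force: 0.6
```

Run:
```python
from h import *
b=grab('scene');w=grab('wrist')
c=np.zeros((600,800,3),np.uint8)
c[:500,:450]=cv2.resize(b['img'][80:205,110:223,::-1],(450,500))
c[:262,450:800]=cv2.resize(w['img'][:,:,::-1],(350,262))
cv2.imwrite('pics/c3.png',c)
```

```text
(no output)
```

View pics/c3.png

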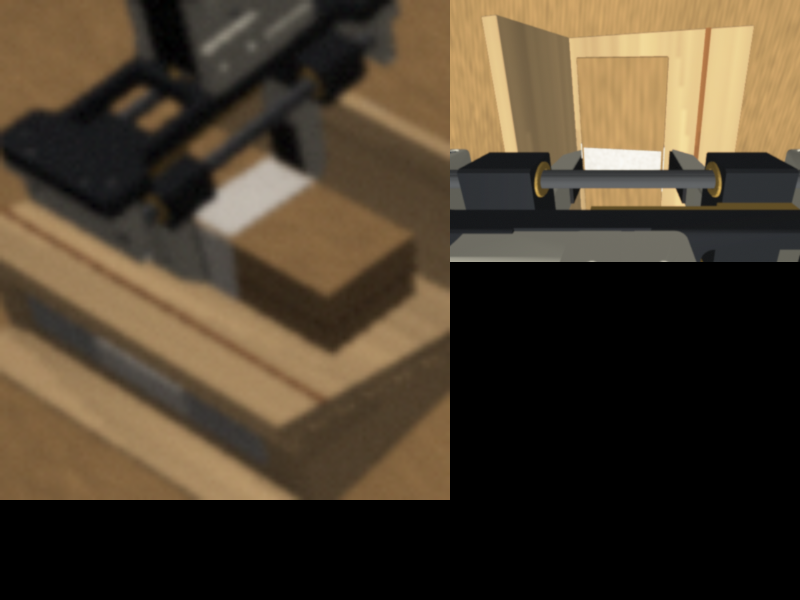

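The carton lies flat or almost flat on the deck, its edges parallel to the backstop and the orange line. I'll open a little more until the fingers are free.

Emit:
carry_out(
  series=[
    [[0,0,0],0,0.775],
    [[0,0,0],0,0.78],
    [[0,0,0],0,0.785],
    [[0,0,0],0,0.79],
    [[0,0,0],0,0.795],
  ],
)

```text
time_s: 11.2
tcp_pos: [0.5811, -0.252, 0.0888]
tool_rot: [[-0.125, 0.992, -0.0], [0.992, 0.125, 0.0], [0.0, -0.0, -1.0]]
wrist_force: [-2.1, 0.4, -1.3]
width: 0.0728
grasp_force: 0.7
```

Emit:
carry_out(
  series=[
    [[0,0,0],0,0.8],
    [[0,0,0],0,0.81],
    [[0,0,0],0,0.82],
    [[0,0,0],0,0.83],
    [[0,0,0],0,0.84],
  ],
)

```text
time_s: 11.7
tcp_pos: [0.5811, -0.2521, 0.0888]
tool_rot: [[-0.125, 0.992, -0.0], [0.992, 0.125, 0.0], [0.0, -0.0, -1.0]]
wrist_force: [-2.1, -0.2, -1.6]
width: 0.0767
grasp_force: 0.7
```

Emit:
carry_out(
  series=[
    [[0,0,0],0,0.845],
    [[0,0,0],0,0.85],
    [[0,0,0],0,0.855],
    [[0,0,0],0,0.86],
    [[0,0,0],0,0.865],
  ],
)

```text
time_s: 12.2
tcp_pos: [0.5813, -0.252, 0.0889]
tool_rot: [[-0.125, 0.992, 0.0], [0.992, 0.125, -0.0], [-0.0, 0.0, -1.0]]
wrist_force: [-0.5, -0.1, -0.4]
width: 0.0794
grasp_force: 0.6
```

Emit:
carry_out(
  series=[
    [[0,0,0],0,0.87],
    [[0,0,0],0,0.875],
    [[0,0,0],0,0.88],
    [[0,0,0],0,0.885],
    [[0,0,0],0,0.89],
  ],
)

```text
time_s: 12.7
tcp_pos: [0.5815, -0.252, 0.089]
tool_rot: [[-0.125, 0.992, 0.001], [0.992, 0.125, -0.0], [-0.0, 0.001, -1.0]]
wrist_force: [-0.1, 0.4, -0.3]
width: 0.0813
grasp_force: 0.0
```

Emit:
carry_out(
  series=[
    [[0,0,0],0,0.895],
    [[0,0,0],0,0.9],
    [[0,0,0],0,0.905],
    [[0,0,0],0,0.91],
    [[0,0,0],0,0.91],
  ],
)

```text
time_s: 13.2
tcp_pos: [0.5811, -0.252, 0.0888]
tool_rot: [[-0.125, 0.992, 0.0], [0.992, 0.125, 0.0], [0.0, 0.0, -1.0]]
wrist_force: [0.5, 0.1, 0.2]
width: 0.0833
grasp_force: 0.0
```

The fingers are free (0 N) and the carton rests flat. Next: lift, close, move beyond the far side, and push it back.

Emit:
carry_out(
  series=[
    [[0,0,0.01],0,0.91],
    [[0,0,0.025],0,0.91],
    [[0,0,0.045],0,0.91],
    [[0.02,0.0025,0.055],0,0],
    [[0.04,0.005,0.055],0,0],
  ],
)

```text
time_s: 13.7
tcp_pos: [0.6232, -0.2483, 0.1482]
tool_rot: [[-0.124, 0.992, 0.005], [0.992, 0.124, -0.002], [-0.003, 0.005, -1.0]]
wrist_force: [0.7, -0.2, -0.3]
width: 0.0719
grasp_force: 0.0
```

Emit:
carry_out(
  series=[
    [[0.0135,0.0018,0],0,0],
    [[0.0135,0.0018,0],0,0],
    [[0.0135,0.0018,0],0,0],
    [[0.0135,0.0018,0],0,0],
  ],
)

```text
time_s: 14.1
tcp_pos: [0.6336, -0.2458, 0.1441]
tool_rot: [[-0.124, 0.992, -0.001], [0.992, 0.124, -0.0], [-0.0, -0.001, -1.0]]
wrist_force: [-0.9, -0.4, 0.9]
width: 0.04
grasp_force: 0.0
```

Run:
```python
from h import *
w=grab('wrist');b=grab('scene'); s=bot.state();print(s['tcp_pos'],s['width'])
c=np.zeros((420,800,3),np.uint8)
c[:,:560]=w['img'][:,:,::-1]; c[:267,560:800]=cv2.resize(b['img'][80:205,110:223,::-1],(240,267))
cv2.imwrite('pics/c4.png',c)
np.savez('f2.npz',**{k:np.array(w[k]) for k in ('img','K','R','t')})
```

```text
[ 0.63369711 -0.24580757  0.14396474] 0.0321845216697455
```

View pics/c4.png

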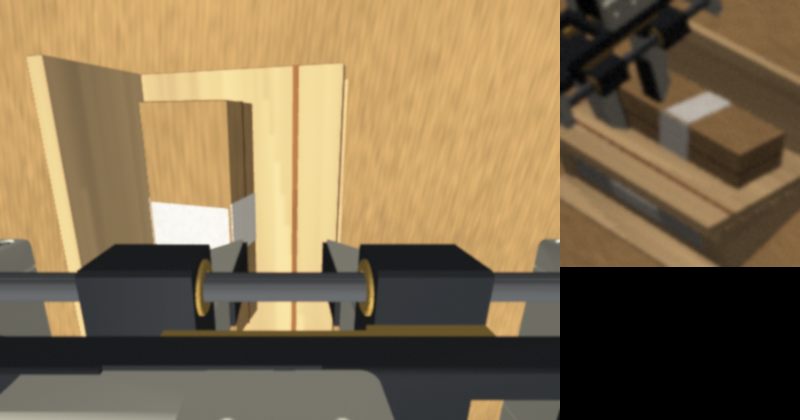

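The wrist view shows the long carton close to the backstop: top-face left edge at columns 141–152, bottom edge by the deck at (253,102). The deck's left end corners are at (142,75) and (344,65). I'll measure in the deck frame.

```bash
cat >> h.py <<'E'
def deckframe(O=(0.526,-0.2575,0.034),yaw=7.2):
    a=np.radians(yaw);b=np.radians(18);c,s=np.cos(a),np.sin(a)
    x=np.array([c*np.cos(b),s*np.cos(b),np.sin(b)]);y=np.array([-s,c,0]);return np.array(O),np.c_[x,y,np.cross(x,y)]
def ondeck(f,u,v,h,**k):
    O,M=deckframe(**k);c,d=ray(f,u,v);c=M.T@(c-O);d=M.T@d;return c+d*(h-c[2])/d[2]
E
python3 - <<'E'
from h import *
f=dict(np.load('f2.npz'))
for n,u,v,h in(('deck far L',344,65,0),('deck cornerL',142,75,0),('bs top front L',46,55,.074),('box bottom far L',253,102,0),('top far L',229,101,.038),('top near L',141,101,.038),('top near band',152,203,.038),('top far band',229,207,.038)):
    print(n,(1000*ondeck(f,u,v,h)).round(1))
E
```

```text
deck far L [151.8 103.1   0. ]
deck cornerL [  1.8 104.1   0. ]
bs top front L [  5.2 104.2  74. ]
box bottom far L [91.3 83.1  0. ]
top far L [92.9 81.4 38. ]
top near L [31.6 82.7 38. ]
top near band [31.  16.7 38. ]
top far band [89.6 18.6 38. ]
```

Emit:
carry_out(
  series=[
    [[0.001,0.003,-0.01],0,0],
    [[0.001,0.003,-0.025],0,0],
    [[0.001,0.003,-0.04],0,0],
    [[0.001,0.003,-0.05],0,0],
    [[0.001,0.003,-0.05],0,0],
  ],
)

```text
time_s: 14.7
tcp_pos: [0.6337, -0.2416, 0.0906]
tool_rot: [[-0.125, 0.992, -0.005], [0.992, 0.125, 0.002], [0.002, -0.005, -1.0]]
wrist_force: [-1.4, -0.2, 0.1]
width: 0.0007
grasp_force: 0.0
```

Emit:
carry_out(
  series=[
    [[-0.002,0,0],0,0],
    [[-0.004,-0.0005,0],0,0],
    [[-0.006,-0.001,0],0,0],
    [[-0.006,-0.001,0],0,0],
  ],
)

```text
time_s: 15.1
tcp_pos: [0.6296, -0.2438, 0.0946]
tool_rot: [[-0.125, 0.992, 0.001], [0.992, 0.125, -0.001], [-0.001, 0.001, -1.0]]
wrist_force: [0.2, 0.0, -0.1]
width: 0.0004
grasp_force: 0.0
```

Emit:
carry_out(
  series=[
    [[-0.001,0,0],0,0],
    [[-0.002,-0.0003,0],0,0],
    [[-0.003,-0.0005,0],0,0],
    [[-0.004,-0.0005,0],0,0],
    [[-0.005,-0.0006,0],0,0],
  ],
)

```text
time_s: 15.6
tcp_pos: [0.6245, -0.2438, 0.0938]
tool_rot: [[-0.125, 0.992, -0.0], [0.992, 0.125, 0.0], [0.0, -0.0, -1.0]]
wrist_force: [-0.5, -0.2, 0.5]
width: 0.0007
grasp_force: 0.0
```

Emit:
carry_out(
  series=[
    [[-0.0015,-0.0002,0],0,0],
    [[-0.003,-0.0004,0],0,0],
    [[-0.0045,-0.0006,0],0,0],
    [[-0.006,-0.0008,0],0,0],
    [[-0.0075,-0.001,0],0,0],
  ],
)

```text
time_s: 16.1
tcp_pos: [0.6172, -0.2448, 0.0939]
tool_rot: [[-0.125, 0.992, 0.0], [0.992, 0.125, 0.0], [-0.0, 0.0, -1.0]]
wrist_force: [0.3, 0.9, 0.6]
width: 0.0006
grasp_force: 0.3
```

Emit:
carry_out(
  series=[
    [[-0.0015,-0.0002,0],0,0],
    [[-0.003,-0.0004,0],0,0],
    [[-0.0045,-0.0006,0],0,0],
    [[-0.006,-0.0008,0],0,0],
    [[-0.0075,-0.001,0],0,0],
  ],
)

```text
time_s: 16.6
tcp_pos: [0.6095, -0.2459, 0.0938]
tool_rot: [[-0.125, 0.992, 0.0], [0.992, 0.125, 0.0], [0.0, 0.0, -1.0]]
wrist_force: [1.4, -0.2, -0.5]
width: 0.0007
grasp_force: 0.3
```

Emit:
carry_out(
  series=[
    [[-0.001,-0.0001,0],0,0],
    [[-0.002,-0.0002,0],0,0],
    [[-0.003,-0.0004,0],0,0],
    [[-0.004,-0.0005,0],0,0],
    [[-0.005,-0.0006,0],0,0],
  ],
)

```text
time_s: 17.1
tcp_pos: [0.6045, -0.2464, 0.0938]
tool_rot: [[-0.125, 0.992, -0.0], [0.992, 0.125, 0.0], [0.0, -0.0, -1.0]]
wrist_force: [-0.1, 0.1, -0.1]
width: 0.0008
grasp_force: 0.3
```

Run:
```python
from h import *
w=grab('wrist','w5'); s=bot.state();print(s['tcp_pos'],s['wrist_force'])
np.savez('f3.npz',**{k:np.array(w[k]) for k in ('img','K','R','t')})
```

```text
[ 0.60432921 -0.24651398  0.09379246] [ 0.34538148 -0.09982751  0.41698874]
```

View pics/w5.png

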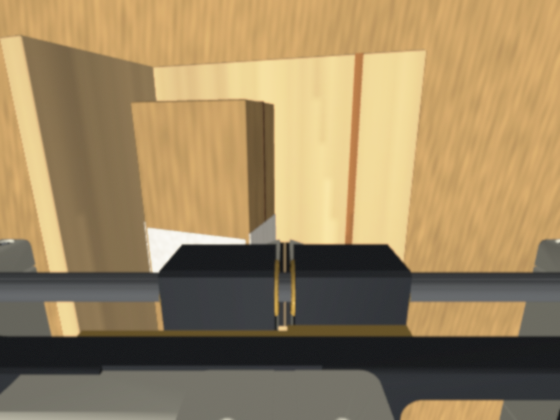

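The carton has moved along with the closed fingers: bottom far corner now at (273,103), top near corner at (134,104).

Run:
```python
from h import *
f=dict(np.load('f3.npz'))
for n,u,v,h in(('deck far L',424,51,0),('deck cornerL',155,67,0),('box bottom far L',273,103,0),('top far L',246,100,.038),('top near L',134,104,.038),('top near band',147,227,.038),('top far band',249,238,.038)):
    print(n,(1000*ondeck(f,u,v,h)).round(1))
```

```text
deck far L [150.3 103.9   0. ]
deck cornerL [  2.4 104.5   0. ]
box bottom far L [76.8 82.8  0. ]
top far L [78.2 81.8 38. ]
top near L [18.3 81.3 38. ]
top near band [17.2 17.9 38. ]
top far band [77.5 18.4 38. ]
```

Emit:
carry_out(
  series=[
    [[-0.001,-0.0001,0],0,0],
    [[-0.002,-0.0002,0],0,0],
    [[-0.003,-0.0004,0],0,0],
    [[-0.004,-0.0005,0],0,0],
    [[-0.005,-0.0006,0],0,0],
  ],
)

```text
time_s: 17.65
tcp_pos: [0.5996, -0.2471, 0.0939]
tool_rot: [[-0.125, 0.992, 0.0], [0.992, 0.125, -0.0], [-0.0, 0.0, -1.0]]
wrist_force: [1.5, 0.3, -0.1]
width: 0.0003
grasp_force: 0.4
```

Emit:
carry_out(
  series=[
    [[-0.001,-0.0001,0],0,0],
    [[-0.002,-0.0002,0],0,0],
    [[-0.003,-0.0004,0],0,0],
    [[-0.004,-0.0005,0],0,0],
    [[-0.005,-0.0006,0],0,0],
  ],
)

```text
time_s: 18.15
tcp_pos: [0.5945, -0.2476, 0.0938]
tool_rot: [[-0.125, 0.992, -0.0], [0.992, 0.125, 0.0], [0.0, -0.0, -1.0]]
wrist_force: [0.6, 0.2, 1.3]
width: 0.0006
grasp_force: 0.4
```

Emit:
carry_out(
  series=[
    [[-0.0005,-0.0001,0],0,0],
    [[-0.001,-0.0001,0],0,0],
    [[-0.0015,-0.0002,0],0,0],
    [[-0.0015,-0.0002,0],0,0],
  ],
)

```text
time_s: 18.55
tcp_pos: [0.5931, -0.2478, 0.0938]
tool_rot: [[-0.125, 0.992, -0.0], [0.992, 0.125, 0.0], [0.0, -0.0, -1.0]]
wrist_force: [1.1, 0.4, 1.1]
width: 0.0004
grasp_force: 0.3
```

Emit:
carry_out(
  series=[
    [[-0.0005,-0.0001,0],0,0],
    [[-0.0005,-0.0001,0],0,0],
    [[-0.001,-0.0001,0],0,0],
    [[-0.001,-0.0001,0],0,0],
  ],
)

```text
time_s: 18.95
tcp_pos: [0.592, -0.2479, 0.0938]
tool_rot: [[-0.125, 0.992, -0.0], [0.992, 0.125, 0.0], [0.0, -0.0, -1.0]]
wrist_force: [0.6, 0.6, 0.4]
width: 0.0006
grasp_force: 0.3
```

Emit:
carry_out(
  series=[
    [[-0.0004,0,0],0,0],
    [[-0.0004,0,0],0,0],
  ],
)

```text
time_s: 19.15
tcp_pos: [0.5917, -0.2479, 0.0938]
tool_rot: [[-0.125, 0.992, 0.0], [0.992, 0.125, 0.0], [0.0, 0.0, -1.0]]
wrist_force: [0.9, -0.7, 0.8]
width: 0.0008
grasp_force: 0.3
```

Emit:
carry_out(
  series=[
    [[-0.0004,-0.0001,0],0,0],
    [[-0.0004,-0.0001,0],0,0],
  ],
)

```text
time_s: 19.35
tcp_pos: [0.5912, -0.248, 0.0938]
tool_rot: [[-0.125, 0.992, -0.0], [0.992, 0.125, 0.0], [0.0, -0.0, -1.0]]
wrist_force: [0.6, -0.3, -0.0]
width: 0.0003
grasp_force: 0.3
```

Emit:
carry_out(
  series=[
    [[-0.0005,-0.0001,0],0,0],
    [[-0.0005,-0.0001,0],0,0],
  ],
)

```text
time_s: 19.55
tcp_pos: [0.5908, -0.2481, 0.0938]
tool_rot: [[-0.125, 0.992, -0.0], [0.992, 0.125, 0.0], [0.0, -0.0, -1.0]]
wrist_force: [0.8, 0.8, 0.2]
width: 0.0006
grasp_force: 0.3
```

Emit:
carry_out(
  series=[
    [[-0.0005,-0.0001,0],0,0],
    [[-0.0005,-0.0001,0],0,0],
  ],
)

```text
time_s: 19.75
tcp_pos: [0.5902, -0.2483, 0.0938]
tool_rot: [[-0.125, 0.992, -0.0], [0.992, 0.125, 0.0], [0.0, -0.0, -1.0]]
wrist_force: [-0.2, -0.6, -0.1]
width: 0.0004
grasp_force: 0.3
```

Emit:
carry_out(
  series=[
    [[-0.0004,0,0],0,0],
    [[-0.0004,0,0],0,0],
  ],
)

```text
time_s: 19.95
tcp_pos: [0.5899, -0.2483, 0.0938]
tool_rot: [[-0.125, 0.992, -0.0], [0.992, 0.125, -0.0], [-0.0, -0.0, -1.0]]
wrist_force: [1.4, -0.1, 0.4]
width: 0.0005
grasp_force: 0.3
```

Emit:
carry_out(
  series=[
    [[-0.0005,-0.0001,0],0,0],
    [[-0.0005,-0.0001,0],0,0],
  ],
)

```text
time_s: 20.15
tcp_pos: [0.5893, -0.2483, 0.0938]
tool_rot: [[-0.125, 0.992, -0.0], [0.992, 0.125, 0.0], [0.0, -0.0, -1.0]]
wrist_force: [0.4, 0.7, -0.1]
width: 0.0007
grasp_force: 0.3
```

Emit:
carry_out(
  series=[
    [[-0.0005,-0.0001,0],0,0],
    [[-0.0005,-0.0001,0],0,0],
  ],
)

```text
time_s: 20.35
tcp_pos: [0.5888, -0.2485, 0.0938]
tool_rot: [[-0.125, 0.992, -0.0], [0.992, 0.125, 0.0], [0.0, -0.0, -1.0]]
wrist_force: [0.8, 0.1, -1.3]
width: 0.0005
grasp_force: 0.3
```

Run:
```python
from h import *
w=grab('wrist'); s=bot.state();print(s['tcp_pos'],s['wrist_force'],s['grasp_force'])
np.savez('f4.npz',**{k:np.array(w[k]) for k in ('img','K','R','t')})
cv2.imwrite('pics/c6.png',cv2.resize(w['img'][30:260,90:310,::-1],None,fx=2.6,fy=2.6,interpolation=cv2.INTER_CUBIC))
```

```text
[ 0.58885724 -0.24841751  0.0937839 ] [ 1.21647139  0.29610421 -0.21434525] 0.2997742686420679
```

View pics/c6.png

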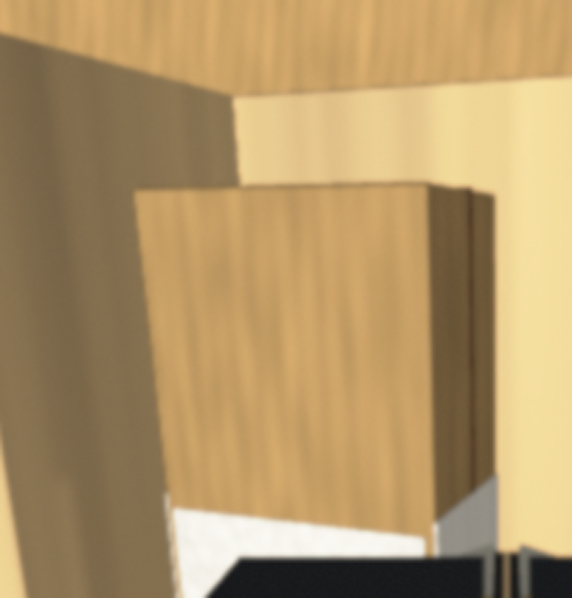

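The crop shows the bottom far corner at full-image (280,105), the top near corner at (142,103) and the deck corner at (180,67).

Run:
```python
from h import *
f=dict(np.load('f4.npz'))
q=lambda u,v:(90+u/2.6,30+v/2.6)
for n,p,h in(('deck cornerL',q(234,96),0),('corner2',q(240,186),0),('box bottom far L',q(494,195),0),('bottom far 2',q(496,470),0),('top far L',q(428,184),.038),('top near L',q(135,190),.038),('top near 2',q(166,490),.038),('top far 2',q(433,520),.038)):
    print(n,(1000*ondeck(f,*p,h)).round(1))
```

```text
deck cornerL [  1.2 104.6   0. ]
corner2 [ 0.9 85.   0. ]
box bottom far L [64.1 81.9  0. ]
bottom far 2 [64.3 20.9  0. ]
top far L [65.1 81.8 38. ]
top near L [ 3.8 82.  38. ]
top near 2 [ 3.  21.4 38. ]
top far 2 [64.4 21.1 38. ]
```

About 1.2–2 mm remains and the carton is parallel. I'll continue in 0.5 mm nudges until the force rises.

Emit:
carry_out(
  series=[
    [[-0.0005,-0.0001,0],0,0],
    [[-0.0005,-0.0001,0],0,0],
  ],
)

```text
time_s: 20.6
tcp_pos: [0.5884, -0.2486, 0.0938]
tool_rot: [[-0.125, 0.992, -0.0], [0.992, 0.125, 0.0], [0.0, -0.0, -1.0]]
wrist_force: [0.5, 0.4, -0.7]
width: 0.0002
grasp_force: 0.3
```

Emit:
carry_out(
  series=[
    [[-0.0005,-0.0001,0],0,0],
    [[-0.0005,-0.0001,0],0,0],
  ],
)

```text
time_s: 20.8
tcp_pos: [0.5879, -0.2486, 0.0938]
tool_rot: [[-0.125, 0.992, -0.0], [0.992, 0.125, 0.0], [0.0, -0.0, -1.0]]
wrist_force: [0.2, -0.4, -0.6]
width: 0.0008
grasp_force: 0.3
```

Emit:
carry_out(
  series=[
    [[-0.0004,0,0],0,0],
    [[-0.0004,0,0],0,0],
  ],
)

```text
time_s: 21.0
tcp_pos: [0.5875, -0.2487, 0.0938]
tool_rot: [[-0.125, 0.992, 0.0], [0.992, 0.125, 0.0], [0.0, 0.0, -1.0]]
wrist_force: [0.4, 0.2, -0.3]
width: 0.0008
grasp_force: 0.3
```

Emit:
carry_out(
  series=[
    [[-0.0004,0,0],0,0],
    [[-0.0004,0,0],0,0],
  ],
)

```text
time_s: 21.2
tcp_pos: [0.5872, -0.2486, 0.0939]
tool_rot: [[-0.125, 0.992, 0.0], [0.992, 0.125, 0.0], [0.0, 0.0, -1.0]]
wrist_force: [1.5, -0.3, -0.1]
width: 0.0006
grasp_force: 0.4
```

Emit:
carry_out(
  series=[
    [[-0.0003,0,0],0,0],
    [[-0.0003,0,0],0,0],
  ],
)

```text
time_s: 21.4
tcp_pos: [0.587, -0.2486, 0.0939]
tool_rot: [[-0.125, 0.992, 0.0], [0.992, 0.125, -0.0], [-0.0, 0.0, -1.0]]
wrist_force: [1.5, -0.6, 0.8]
width: 0.0007
grasp_force: 0.6
```

Emit:
carry_out(
  series=[
    [[-0.0003,0,0],0,0],
    [[-0.0003,0,0],0,0],
  ],
)

```text
time_s: 21.6
tcp_pos: [0.5869, -0.2486, 0.094]
tool_rot: [[-0.125, 0.992, 0.001], [0.992, 0.125, -0.0], [-0.0, 0.001, -1.0]]
wrist_force: [2.1, 0.3, 0.5]
width: 0.0003
grasp_force: 0.8
```

The force rose from 0.3 to 0.8 N with the tool stalling, so the long carton is flush. I'll back off and go for the short carton.

Emit:
carry_out(
  series=[
    [[0.008,0.001,0],0,0],
    [[0.012,0.0015,0.02],0,0],
    [[0.012,0.0015,0.06],0,0.9],
    [[0.01,0.02,0.1],0,0.9],
    [[0,0.06,0.11],0,0.9],
  ],
  newtons=15,
)

```text
time_s: 22.1
tcp_pos: [0.5892, -0.1935, 0.2087]
tool_rot: [[-0.119, 0.993, 0.007], [0.993, 0.119, -0.005], [-0.006, 0.007, -1.0]]
wrist_force: [1.0, 0.3, -0.1]
width: 0.0201
grasp_force: 0.0
```

Emit:
carry_out(
  series=[
    [[-0.015,0.045,0],0,0.9],
    [[-0.03,0.09,0],0,0.9],
    [[-0.045,0.135,0],0,0.9],
    [[-0.06,0.18,0],0,0.9],
    [[-0.075,0.225,0],1.5,0.9],
  ],
)

```text
time_s: 22.6
tcp_pos: [0.5106, 0.0379, 0.2038]
tool_rot: [[-0.151, 0.989, -0.001], [0.989, 0.151, -0.0], [-0.0, -0.001, -1.0]]
wrist_force: [0.2, 0.7, 0.6]
width: 0.06
grasp_force: 0.0
```

Emit:
carry_out(
  series=[
    [[-0.02,0.045,-0.02],0,0.9],
    [[-0.04,0.08,-0.05],0,0.9],
    [[-0.04,0.1,-0.08],0,0.9],
    [[-0.04,0.1,-0.08],0,0.9],
    [[-0.04,0.1,-0.08],0,0.9],
  ],
)

```text
time_s: 23.1
tcp_pos: [0.4711, 0.1362, 0.1233]
tool_rot: [[-0.152, 0.988, -0.002], [0.988, 0.152, -0.001], [-0.001, -0.002, -1.0]]
wrist_force: [-0.4, -0.0, 0.8]
width: 0.0825
grasp_force: 0.0
```

Run:
```python
from h import *
w=grab('wrist','w7'); s=bot.state();print(s['tcp_pos'],s['tool_rot'][:,1])
np.savez('f5.npz',**{k:np.array(w[k]) for k in ('img','K','R','t')})
im=cv2.cvtColor(w['img'],cv2.COLOR_RGB2HSV)
m=((im[:,:,1]<60)&(im[:,:,2]>150)).astype(np.uint8); m[262:]=0
n,l,st,c=cv2.connectedComponentsWithStats(m); k=1+np.argmax(st[1:,4]); print(st[k])
cs,_=cv2.findContours((l==k).astype(np.uint8),0,2); r=cv2.boxPoints(cv2.minAreaRect(cs[0]));P=np.array([onz(w,*p,.034) for p in r]);print(r,P.round(4),P.mean(0))
```

```text
[0.47223604 0.13549597 0.12419695] [ 9.88617997e-01  1.50447516e-01 -3.12426861e-05]
[ 258  191   59   39 2260]
[[257.99997 228.99998]
 [257.99997 190.99998]
 [315.99997 190.99998]
 [315.99997 228.99998]] [[0.4517 0.1243 0.034 ]
 [0.4478 0.1544 0.034 ]
 [0.4911 0.1611 0.034 ]
 [0.4965 0.1312 0.034 ]] [0.47179366 0.14275865 0.034     ]
```

View pics/w7.png

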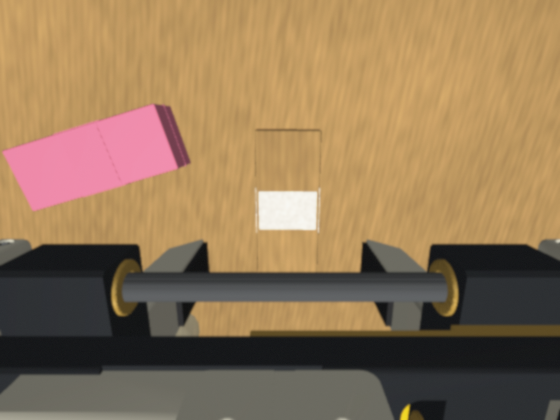

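The short carton is aligned with the image (columns 256–321) and its band is centred at (288,210), right under the gripper. The pink box at (95,155) is clear. Descending to grasp.

Emit:
carry_out(
  series=[
    [[-0.0005,0.0055,-0.03],0,0.95],
    [[-0.0005,0.0055,-0.065],0,0.95],
    [[-0.0005,0.0055,-0.09],0,0.95],
    [[-0.0005,0.0055,-0.102],0,0.95],
    [[-0.0005,0.0055,-0.102],0,0.95],
  ],
)

```text
time_s: 23.65
tcp_pos: [0.4712, 0.1404, 0.0214]
tool_rot: [[-0.149, 0.989, -0.001], [0.989, 0.149, -0.001], [-0.001, -0.001, -1.0]]
wrist_force: [-0.5, 0.3, -0.3]
width: 0.0874
grasp_force: 0.0
```

Emit:
carry_out(
  series=[
    [[0,0,0],0,0.95],
    [[0,0,0],0,0.4],
    [[0,0,0],0,0.4],
    [[0,0,0],0,0.4],
    [[0,0,0],0,0.4],
  ],
)

```text
time_s: 24.15
tcp_pos: [0.4714, 0.142, 0.0223]
tool_rot: [[-0.151, 0.988, 0.001], [0.988, 0.151, 0.0], [0.0, 0.001, -1.0]]
wrist_force: [-0.7, 0.2, -0.2]
width: 0.06
grasp_force: 0.0
```

Emit:
carry_out(
  series=[
    [[0,0,0],0,0.4],
    [[0,0,0],0,0.4],
    [[0,0,0],0,0.4],
    [[0,0,0],0,0.4],
  ],
)

```text
time_s: 24.55
tcp_pos: [0.4713, 0.142, 0.022]
tool_rot: [[-0.151, 0.988, 0.0], [0.988, 0.151, 0.0], [0.0, 0.0, -1.0]]
wrist_force: [0.6, 0.4, 2.4]
width: 0.0477
grasp_force: 15.0
```

Emit:
carry_out(
  series=[
    [[0,0,0.03],0,0.4],
    [[0,0,0.07],0,0.4],
    [[0,0,0.11],0,0.4],
    [[0.005,-0.03,0.15],0,0.4],
    [[0.015,-0.07,0.17],0,0.4],
  ],
)

```text
time_s: 25.05
tcp_pos: [0.4867, 0.074, 0.1948]
tool_rot: [[-0.157, 0.988, 0.003], [0.988, 0.157, 0.002], [0.001, 0.004, -1.0]]
wrist_force: [2.1, 0.1, -2.6]
width: 0.0481
grasp_force: 15.0
```

Emit:
carry_out(
  series=[
    [[0.01,-0.042,0],0,0.4],
    [[0.02,-0.084,0],0,0.4],
    [[0.03,-0.126,0],-0.5,0.4],
    [[0.04,-0.168,0],-1,0.4],
    [[0.05,-0.21,0],-1.5,0.4],
  ],
)

```text
time_s: 25.55
tcp_pos: [0.5354, -0.1396, 0.1911]
tool_rot: [[-0.125, 0.992, -0.001], [0.992, 0.125, 0.0], [0.001, -0.001, -1.0]]
wrist_force: [0.2, -0.8, -1.8]
width: 0.0479
grasp_force: 15.0
```

Emit:
carry_out(
  series=[
    [[0.01,-0.04,0],0,0.4],
    [[0.018,-0.08,0],0,0.4],
    [[0.024,-0.105,-0.01],0,0.4],
    [[0.027,-0.118,-0.02],0,0.4],
    [[0.027,-0.118,-0.03],0,0.4],
  ],
)

```text
time_s: 26.05
tcp_pos: [0.5621, -0.2578, 0.1602]
tool_rot: [[-0.122, 0.992, -0.002], [0.992, 0.122, -0.0], [0.0, -0.002, -1.0]]
wrist_force: [-0.7, 0.2, -2.8]
width: 0.048
grasp_force: 15.0
```

Emit:
carry_out(
  series=[
    [[0,0,0],0,0.4],
    [[0,0,0],0,0.4],
    [[0,0,0],0,0.4],
  ],
)

```text
time_s: 26.35
tcp_pos: [0.5635, -0.2541, 0.1622]
tool_rot: [[-0.128, 0.992, 0.0], [0.992, 0.128, 0.001], [0.001, 0.001, -1.0]]
wrist_force: [0.4, 0.7, -1.1]
width: 0.0482
grasp_force: 15.0
```

Emit:
carry_out(
  series=[
    [[0,0,-0.015],0,0.4],
    [[0,0,-0.03],0,0.4],
    [[0,0,-0.04],0,0.4],
    [[0,0,-0.043],0,0.4],
    [[0,0,-0.043],0,0.4],
  ],
)

```text
time_s: 26.85
tcp_pos: [0.5623, -0.2559, 0.1176]
tool_rot: [[-0.125, 0.992, -0.002], [0.992, 0.125, 0.001], [0.001, -0.002, -1.0]]
wrist_force: [-0.1, 0.4, -3.0]
width: 0.0477
grasp_force: 15.0
```

Emit:
carry_out(
  series=[
    [[0,0,-0.001],0,0.4],
    [[0,0,-0.002],0,0.4],
    [[0,0,-0.003],0,0.4],
    [[0,0,-0.004],0,0.4],
    [[0,0,-0.004],0,0.4],
  ],
)

```text
time_s: 27.35
tcp_pos: [0.563, -0.2561, 0.1149]
tool_rot: [[-0.125, 0.992, 0.0], [0.992, 0.125, 0.0], [-0.0, 0.0, -1.0]]
wrist_force: [0.0, 0.5, -2.4]
width: 0.0476
grasp_force: 15.0
```

Emit:
carry_out(
  series=[
    [[0,0,-0.001],0,0.4],
    [[0,0,-0.0015],0,0.4],
    [[0,0,-0.0015],0,0.4],
  ],
)

```text
time_s: 27.65
tcp_pos: [0.563, -0.2561, 0.1132]
tool_rot: [[-0.125, 0.992, -0.0], [0.992, 0.125, 0.0], [0.0, -0.0, -1.0]]
wrist_force: [-0.0, 0.4, -4.0]
width: 0.0478
grasp_force: 15.0
```

Emit:
carry_out(
  series=[
    [[0,0,-0.001],0,0.4],
    [[0,0,-0.001],0,0.4],
    [[0,0,-0.001],0,0.4],
  ],
)

```text
time_s: 27.95
tcp_pos: [0.563, -0.2561, 0.1122]
tool_rot: [[-0.125, 0.992, -0.0], [0.992, 0.125, 0.0], [0.0, -0.0, -1.0]]
wrist_force: [-0.7, -0.4, -2.5]
width: 0.0481
grasp_force: 15.0
```

Emit:
carry_out(
  series=[
    [[0,0,-0.001],0,0.4],
    [[0,0,-0.001],0,0.4],
    [[0,0,-0.001],0,0.4],
  ],
)

```text
time_s: 28.25
tcp_pos: [0.5631, -0.2561, 0.1113]
tool_rot: [[-0.125, 0.992, 0.0], [0.992, 0.125, -0.0], [-0.0, 0.0, -1.0]]
wrist_force: [0.3, 0.2, -1.0]
width: 0.0477
grasp_force: 15.0
```

Emit:
carry_out(
  series=[
    [[0,0,-0.0005],0,0.4],
    [[0,0,-0.0005],0,0.4],
    [[0,0,-0.0005],0,0.4],
  ],
)

```text
time_s: 28.55
tcp_pos: [0.5631, -0.2562, 0.1112]
tool_rot: [[-0.125, 0.992, 0.0], [0.992, 0.125, -0.0], [-0.0, 0.0, -1.0]]
wrist_force: [-1.8, 0.4, 3.1]
width: 0.0478
grasp_force: 15.0
```

Contact at the predicted height. Now opening slowly so the short carton tilts down gently.

Emit:
carry_out(
  series=[
    [[0,0,0],0,0.4],
    [[0,0,0],0,0.524],
    [[0,0,0],0,0.528],
    [[0,0,0],0,0.532],
    [[0,0,0],0,0.536],
  ],
  newtons=5,
)

```text
time_s: 29.05
tcp_pos: [0.563, -0.2562, 0.1105]
tool_rot: [[-0.125, 0.992, -0.0], [0.992, 0.125, 0.0], [0.0, -0.0, -1.0]]
wrist_force: [-0.9, -0.0, -0.0]
width: 0.0488
grasp_force: 0.2
```

Emit:
carry_out(
  series=[
    [[0,0,0],0,0.54],
    [[0,0,0],0,0.545],
    [[0,0,0],0,0.55],
    [[0,0,0],0,0.555],
    [[0,0,0],0,0.56],
  ],
)

```text
time_s: 29.55
tcp_pos: [0.563, -0.2561, 0.1108]
tool_rot: [[-0.125, 0.992, 0.0], [0.992, 0.125, -0.0], [-0.0, 0.0, -1.0]]
wrist_force: [-0.3, -0.4, -0.8]
width: 0.0513
grasp_force: 0.2
```

Emit:
carry_out(
  series=[
    [[0,0,0],0,0.565],
    [[0,0,0],0,0.57],
    [[0,0,0],0,0.575],
    [[0,0,0],0,0.58],
    [[0,0,0],0,0.585],
  ],
)

```text
time_s: 30.05
tcp_pos: [0.563, -0.2561, 0.1108]
tool_rot: [[-0.125, 0.992, -0.0], [0.992, 0.125, 0.0], [0.0, -0.0, -1.0]]
wrist_force: [-0.3, -0.2, 0.2]
width: 0.0539
grasp_force: 0.2
```

Emit:
carry_out(
  series=[
    [[0,0,0],0,0.59],
    [[0,0,0],0,0.595],
    [[0,0,0],0,0.6],
    [[0,0,0],0,0.605],
    [[0,0,0],0,0.61],
  ],
)

```text
time_s: 30.55
tcp_pos: [0.563, -0.2562, 0.1108]
tool_rot: [[-0.125, 0.992, -0.0], [0.992, 0.125, 0.0], [0.0, -0.0, -1.0]]
wrist_force: [0.1, 0.8, -0.7]
width: 0.0561
grasp_force: 0.2
```

Emit:
carry_out(
  series=[
    [[0,0,0],0,0.615],
    [[0,0,0],0,0.62],
    [[0,0,0],0,0.625],
    [[0,0,0],0,0.63],
    [[0,0,0],0,0.635],
  ],
)

```text
time_s: 31.05
tcp_pos: [0.563, -0.2561, 0.1108]
tool_rot: [[-0.125, 0.992, -0.0], [0.992, 0.125, 0.0], [0.0, -0.0, -1.0]]
wrist_force: [-0.6, 0.5, 0.2]
width: 0.0587
grasp_force: 0.3
```

Emit:
carry_out(
  series=[
    [[0,0,0],0,0.64],
    [[0,0,0],0,0.645],
    [[0,0,0],0,0.65],
    [[0,0,0],0,0.655],
    [[0,0,0],0,0.66],
  ],
)

```text
time_s: 31.55
tcp_pos: [0.563, -0.2561, 0.1108]
tool_rot: [[-0.125, 0.992, -0.0], [0.992, 0.125, 0.0], [0.0, 0.0, -1.0]]
wrist_force: [-1.3, 0.2, -0.5]
width: 0.0608
grasp_force: 0.3
```

Emit:
carry_out(
  series=[
    [[0,0,0],0,0.665],
    [[0,0,0],0,0.67],
    [[0,0,0],0,0.675],
    [[0,0,0],0,0.68],
    [[0,0,0],0,0.685],
  ],
)

```text
time_s: 32.05
tcp_pos: [0.563, -0.2561, 0.1108]
tool_rot: [[-0.125, 0.992, 0.0], [0.992, 0.125, 0.0], [0.0, 0.0, -1.0]]
wrist_force: [-1.3, 0.2, -1.0]
width: 0.0625
grasp_force: 0.3
```

Emit:
carry_out(
  series=[
    [[0,0,0],0,0.69],
    [[0,0,0],0,0.695],
    [[0,0,0],0,0.7],
    [[0,0,0],0,0.705],
    [[0,0,0],0,0.705],
  ],
)

```text
time_s: 32.55
tcp_pos: [0.563, -0.2561, 0.1108]
tool_rot: [[-0.125, 0.992, -0.0], [0.992, 0.125, 0.0], [0.0, -0.0, -1.0]]
wrist_force: [-0.6, -1.2, -0.9]
width: 0.0649
grasp_force: 0.3
```

Emit:
carry_out(
  series=[
    [[0,0,0],0,0.708],
    [[0,0,0],0,0.711],
    [[0,0,0],0,0.714],
    [[0,0,0],0,0.717],
    [[0,0,0],0,0.72],
  ],
)

```text
time_s: 33.05
tcp_pos: [0.5633, -0.2561, 0.111]
tool_rot: [[-0.125, 0.992, 0.001], [0.992, 0.125, -0.0], [-0.0, 0.0, -1.0]]
wrist_force: [-0.2, -0.2, 0.2]
width: 0.0662
grasp_force: 0.0
```

Emit:
carry_out(
  series=[
    [[0,0,0],0,0.723],
    [[0,0,0],0,0.726],
    [[0,0,0],0,0.729],
    [[0,0,0],0,0.729],
  ],
)

```text
time_s: 33.45
tcp_pos: [0.563, -0.2561, 0.1108]
tool_rot: [[-0.125, 0.992, 0.0], [0.992, 0.125, 0.0], [0.0, 0.0, -1.0]]
wrist_force: [-0.2, -0.7, 0.5]
width: 0.0667
grasp_force: 0.0
```

Run:
```python
from h import *
w=grab('wrist');s=bot.state();print(s['grasp_force'],s['width'],s['wrist_force'])
np.savez('f6.npz',**{k:np.array(w[k]) for k in ('img','K','R','t')})
g=cv2.cvtColor(w['img'],cv2.COLOR_RGB2GRAY)
ls,_=[*cv2.createLineSegmentDetector().detect(g)[:2]]
for l in ls[:,0]:
    n=np.hypot(l[2]-l[0],l[3]-l[1])
    if n>25 and max(l[1],l[3])<250: print(l.round(1),round(float(n)))
```

```text
0.0 0.06695138103435531 [0.59333529 0.16212995 0.20050976]
[ 68.1 243.6 163.1 243.7] 95
[408.1 243.8 499.4 243.6] 91
[321.8  99.3 320.3 143.2] 44
[199.6  98.  209.2 239.3] 142
[353.9 239.3 382.1 247.4] 29
[217.7 238.2 216.2 210.7] 28
[228.1  63.1 229.   94.4] 31
[230.6 142.7 305.7 143.7] 75
[436.   49.3 413.9 240.7] 193
[407.1 240.9 427.6  52.9] 189
[316.8 149.8 214.4 148. ] 102
[313.2 243.2 315.8 151.8] 91
[306.6 141.9 307.5  94.4] 47
[150.   34.7 226.5  63. ] 81
[231.9  93.8 291.9  92.1] 60
[127.   36.7 150.7 239.5] 204
[424.5  52.2 230.6  64.5] 194
[493.2  48.1 438.1  51.5] 55
[229.4  95.8 200.6  96.3] 29
[465.  239.7 495.5  49.2] 193
[322.9 176.9 323.7 149.4] 28
```

The fingers are free again at 0 N. The line segments give short-carton top corners at (214,148) and (317,150), and long-carton top corners at (200,97) and (307,94).

Run:
```python
from h import *
f=dict(np.load('f6.npz')); k=dict(O=(0.5275,-0.264,0.034))
for n,u,v,h in(('deck cornerL',227.5,63.5,0),('deck farL',494,48.5,0),('Ltop near',200,97,.038),('Ltop far',307,94,.038),('Lbot far',322,98,0),('S top near',214.4,148,.072),('S top far',316.8,149.8,.072),('S top far2',313.2,243.2,.072),('Stopnear2',216.2,210.7,.072),('S bot far',323.7,149.4,.038)):
    print(n,(1000*ondeck(f,u,v,h,**k)).round(1))
```

```text
deck cornerL [ -0.6 111.7   0. ]
deck farL [149.4 110.7   0. ]
Ltop near [ 1.3 88.4 38. ]
Ltop far [62.2 88.3 38. ]
Lbot far [62.  89.1  0. ]
S top near [28.3 63.7 72. ]
S top far [75.2 64.  72. ]
S top far2 [74.6 23.5 72. ]
Stopnear2 [27.3 34.3 72. ]
S bot far [71.4 61.5 38. ]
```

Both cartons lie flat. The long one is flush (far edge 62.0–62.6 mm) and the short one needs about 27 mm of slide. Lifting over to push it back.

Emit:
carry_out(
  series=[
    [[0,0,0.01],0,0.729],
    [[0,0,0.03],0,0.729],
    [[0,0,0.055],0,0.729],
    [[0.02,0.002,0.06],0,0],
    [[0.0405,0.0047,0.06],0,0],
  ],
)

```text
time_s: 34.0
tcp_pos: [0.6049, -0.2526, 0.174]
tool_rot: [[-0.124, 0.992, 0.004], [0.992, 0.124, -0.002], [-0.002, 0.004, -1.0]]
wrist_force: [1.0, 0.5, -0.8]
width: 0.0552
grasp_force: 0.0
```

Emit:
carry_out(
  series=[
    [[0,0,0],0,0],
    [[0,0,0],0,0],
    [[0,0,0],0,0],
    [[0,0,0],0,0],
    [[0,0,0],0,0],
  ],
)

```text
time_s: 34.5
tcp_pos: [0.6028, -0.2518, 0.1708]
tool_rot: [[-0.124, 0.992, -0.001], [0.992, 0.124, -0.0], [0.0, -0.001, -1.0]]
wrist_force: [1.0, 0.3, -0.7]
width: 0.015
grasp_force: 0.0
```

Emit:
carry_out(
  series=[
    [[0,0,0],0,0],
    [[0,0,0],0,0],
  ],
)

```text
time_s: 34.7
tcp_pos: [0.6033, -0.2515, 0.1708]
tool_rot: [[-0.125, 0.992, -0.0], [0.992, 0.125, 0.0], [0.0, -0.0, -1.0]]
wrist_force: [0.0, -0.2, -0.1]
width: 0.0015
grasp_force: 0.0
```

Emit:
carry_out(
  series=[
    [[0.003,0,-0.015],0,0],
    [[0.003,0,-0.035],0,0],
    [[0.003,0,-0.05],0,0],
    [[0.001,0,-0.055],0,0],
    [[0,0,-0.055],0,0],
  ],
)

```text
time_s: 35.2
tcp_pos: [0.6024, -0.2511, 0.1141]
tool_rot: [[-0.125, 0.992, -0.003], [0.992, 0.125, 0.001], [0.001, -0.003, -1.0]]
wrist_force: [0.4, -0.6, -0.0]
width: 0.0003
grasp_force: 0.0
```

Emit:
carry_out(
  series=[
    [[-0.001,0,0],0,0],
    [[-0.002,-0.0003,0],0,0],
    [[-0.003,-0.0004,0],0,0],
    [[-0.004,-0.0005,0],0,0],
    [[-0.005,-0.0006,0],0,0],
  ],
)

```text
time_s: 35.7
tcp_pos: [0.5986, -0.2522, 0.1163]
tool_rot: [[-0.125, 0.992, 0.001], [0.992, 0.125, -0.0], [-0.0, 0.001, -1.0]]
wrist_force: [0.1, 0.1, 0.1]
width: 0.0007
grasp_force: 0.0
```

Emit:
carry_out(
  series=[
    [[-0.001,-0.0001,0],0,0],
    [[-0.002,-0.0002,0],0,0],
    [[-0.003,-0.0004,0],0,0],
    [[-0.004,-0.0005,0],0,0],
    [[-0.005,-0.0006,0],0,0],
  ],
)

```text
time_s: 36.2
tcp_pos: [0.5936, -0.2526, 0.1158]
tool_rot: [[-0.125, 0.992, 0.0], [0.992, 0.125, 0.0], [-0.0, 0.0, -1.0]]
wrist_force: [0.7, -0.4, -0.6]
width: 0.0006
grasp_force: 0.2
```

Emit:
carry_out(
  series=[
    [[-0.0012,-0.0001,0],0,0],
    [[-0.0024,-0.0003,0],0,0],
    [[-0.0036,-0.0004,0],0,0],
    [[-0.0048,-0.0006,0],0,0],
    [[-0.006,-0.0007,0],0,0],
  ],
)

```text
time_s: 36.7
tcp_pos: [0.5874, -0.2534, 0.1158]
tool_rot: [[-0.125, 0.992, -0.0], [0.992, 0.125, 0.0], [0.0, -0.0, -1.0]]
wrist_force: [0.5, 0.5, -0.0]
width: 0.0003
grasp_force: 0.2
```

Emit:
carry_out(
  series=[
    [[-0.0012,-0.0001,0],0,0],
    [[-0.0024,-0.0003,0],0,0],
    [[-0.0036,-0.0004,0],0,0],
    [[-0.0048,-0.0006,0],0,0],
    [[-0.006,-0.0007,0],0,0],
  ],
)

```text
time_s: 37.2
tcp_pos: [0.5814, -0.2541, 0.1158]
tool_rot: [[-0.125, 0.992, -0.0], [0.992, 0.125, 0.0], [0.0, -0.0, -1.0]]
wrist_force: [0.2, 0.4, -0.2]
width: 0.0003
grasp_force: 0.2
```

Emit:
carry_out(
  series=[
    [[-0.0012,-0.0001,0],0,0],
    [[-0.0024,-0.0003,0],0,0],
    [[-0.0036,-0.0004,0],0,0],
    [[-0.0048,-0.0006,0],0,0],
    [[-0.006,-0.0007,0],0,0],
  ],
)

```text
time_s: 37.7
tcp_pos: [0.5754, -0.2548, 0.1158]
tool_rot: [[-0.125, 0.992, 0.0], [0.992, 0.125, 0.0], [-0.0, 0.0, -1.0]]
wrist_force: [-0.2, -0.3, -0.2]
width: 0.0
grasp_force: 0.2
```

Emit:
carry_out(
  series=[
    [[-0.001,-0.0001,0],0,0],
    [[-0.002,-0.0002,0],0,0],
    [[-0.003,-0.0004,0],0,0],
    [[-0.004,-0.0005,0],0,0],
    [[-0.004,-0.0005,0],0,0],
  ],
)

```text
time_s: 38.2
tcp_pos: [0.5713, -0.2553, 0.1158]
tool_rot: [[-0.125, 0.992, -0.0], [0.992, 0.125, 0.0], [0.0, -0.0, -1.0]]
wrist_force: [0.9, -0.1, 0.3]
width: 0.0005
grasp_force: 0.0
```

Run:
```python
from h import *
w=grab('wrist');s=bot.state();print(s['tcp_pos'],s['grasp_force'])
np.savez('f7.npz',**{k:np.array(w[k]) for k in ('img','K','R','t')})
g=cv2.cvtColor(w['img'],cv2.COLOR_RGB2GRAY)
k=dict(O=(0.5275,-0.264,0.034))
for l in cv2.createLineSegmentDetector().detect(g)[0][:,0]:
    n=np.hypot(l[2]-l[0],l[3]-l[1])
    if n>22 and max(l[1],l[3])<255: print(l.round(1),[(1000*ondeck(w,*p,h,**k)[:2]).round(1).tolist() for h in (.072,.038,0) for p in (l[:2],l[2:])])
```

```text
[ 0.57130801 -0.25528482  0.11577399] 0.007449954500771128
[184.4 244.  239.4 244.3] [[15.6, 13.9], [47.1, 17.6], [-9.8, -1.9], [30.0, 2.7], [-38.1, -19.6], [10.9, -13.9]]
[288.1 243.3 388.1 243.9] [[71.9, 21.0], [115.2, 26.0], [61.3, 7.1], [116.0, 13.3], [49.4, -8.5], [116.9, -0.9]]
[244.6 244.5 283.3 241. ] [[49.9, 17.8], [69.5, 21.9], [33.5, 3.0], [58.3, 8.2], [15.3, -13.6], [45.8, -7.2]]
[269.4 144.4 270.9 238.1] [[63.3, 65.4], [63.5, 22.6], [50.5, 63.1], [50.7, 9.1], [36.2, 60.6], [36.4, -6.1]]
[307.1  99.4 305.6 240.6] [[79.6, 83.4], [80.1, 23.3], [71.1, 85.8], [71.7, 10.0], [61.6, 88.5], [62.3, -5.0]]
[416.4  52.  396.4 251.9] [[118.7, 98.2], [118.7, 22.8], [120.5, 104.5], [120.4, 9.4], [122.4, 111.6], [122.3, -5.7]]
[240.6 240.9 165.5 232.1] [[47.8, 19.4], [4.6, 19.2], [30.9, 5.0], [-23.7, 4.8], [12.1, -11.0], [-55.3, -11.3]]
[286.1 239.4 286.3 216.9] [[70.9, 22.8], [71.0, 33.6], [60.1, 9.4], [60.2, 23.0], [48.0, -5.7], [48.1, 11.1]]
[216.5  64.4 218.1  95.6] [[39.9, 98.3], [39.8, 85.8], [20.9, 104.7], [20.8, 88.9], [-0.4, 111.8], [-0.5, 92.3]]
[171.9 140.7 269.4 142.2] [[13.
[... 1298 characters left out ...]
6.2], [52.2, -3.3], [52.1, 15.0]]
[218.1  96.5 188.1  96.7] [[39.8, 85.4], [24.6, 85.7], [20.8, 88.4], [1.7, 88.8], [-0.5, 91.7], [-24.0, 92.2]]
[154.9 148.1 162.8 223.3] [[3.6, 62.5], [3.5, 24.0], [-24.9, 59.5], [-25.1, 10.8], [-56.8, 56.1], [-57.0, -4.0]]
[259.2 181.9 258.6 149.4] [[58.2, 48.8], [58.3, 63.2], [44.0, 42.2], [44.1, 60.3], [28.2, 34.7], [28.3, 57.1]]
[261.7 145.6 262.4 200.6] [[59.8, 64.8], [59.6, 40.3], [46.0, 62.4], [45.8, 31.4], [30.6, 59.6], [30.3, 21.4]]
[259.4 216.9 259.4 183.1] [[57.9, 32.4], [58.3, 48.3], [43.7, 21.5], [44.1, 41.5], [27.7, 9.2], [28.3, 33.8]]
[298.5 195.6 299.7 170.6] [[76.6, 43.8], [77.0, 54.7], [67.2, 35.8], [67.7, 49.6], [56.8, 26.8], [57.4, 43.9]]
```

The short carton is parallel with about 3 mm left. Nudging.

Emit:
carry_out(
  series=[
    [[-0.0007,-0.0001,0],0,0],
    [[-0.0014,-0.0002,0],0,0],
    [[-0.0014,-0.0002,0],0,0],
  ],
)

```text
time_s: 38.55
tcp_pos: [0.57, -0.2555, 0.1158]
tool_rot: [[-0.125, 0.992, -0.0], [0.992, 0.125, 0.0], [0.0, -0.0, -1.0]]
wrist_force: [-0.6, -0.2, 0.0]
width: -0.0
grasp_force: 0.1
```

Emit:
carry_out(
  series=[
    [[-0.0005,-0.0001,0],0,0],
    [[-0.0005,-0.0001,0],0,0],
  ],
)

```text
time_s: 38.75
tcp_pos: [0.5696, -0.2555, 0.1158]
tool_rot: [[-0.125, 0.992, -0.0], [0.992, 0.125, 0.0], [0.0, -0.0, -1.0]]
wrist_force: [0.7, 0.4, -0.5]
width: 0.0004
grasp_force: 0.2
```

Emit:
carry_out(
  series=[
    [[-0.0005,-0.0001,0],0,0],
    [[-0.0005,-0.0001,0],0,0],
  ],
)

```text
time_s: 38.95
tcp_pos: [0.5691, -0.2556, 0.1158]
tool_rot: [[-0.125, 0.992, -0.0], [0.992, 0.125, 0.0], [0.0, -0.0, -1.0]]
wrist_force: [-0.0, 0.4, -0.9]
width: 0.0006
grasp_force: 0.2
```

Emit:
carry_out(
  series=[
    [[-0.0004,0,0],0,0],
    [[-0.0004,0,0],0,0],
  ],
)

```text
time_s: 39.15
tcp_pos: [0.5687, -0.2557, 0.1158]
tool_rot: [[-0.125, 0.992, 0.0], [0.992, 0.125, -0.0], [-0.0, 0.0, -1.0]]
wrist_force: [0.3, 0.3, -0.8]
width: 0.0008
grasp_force: 0.2
```

Emit:
carry_out(
  series=[
    [[-0.0005,-0.0001,0],0,0],
    [[-0.0005,-0.0001,0],0,0],
  ],
)

```text
time_s: 39.35
tcp_pos: [0.5684, -0.2557, 0.1159]
tool_rot: [[-0.125, 0.992, 0.0], [0.992, 0.125, 0.0], [0.0, 0.0, -1.0]]
wrist_force: [0.5, -0.7, 0.0]
width: 0.0007
grasp_force: 0.5
```

Emit:
carry_out(
  series=[
    [[-0.0004,0,0],0,0],
    [[-0.0004,0,0],0,0],
  ],
)

```text
time_s: 39.55
tcp_pos: [0.5683, -0.2556, 0.116]
tool_rot: [[-0.125, 0.992, 0.001], [0.992, 0.125, -0.0], [-0.0, 0.001, -1.0]]
wrist_force: [2.3, -0.5, -0.0]
width: 0.0004
grasp_force: 1.0
```

Emit:
carry_out(
  series=[
    [[-0.0004,0,0],0,0],
    [[-0.0004,0,0],0,0],
  ],
)

```text
time_s: 39.75
tcp_pos: [0.5681, -0.2557, 0.1161]
tool_rot: [[-0.125, 0.992, 0.001], [0.992, 0.125, -0.0], [-0.0, 0.001, -1.0]]
wrist_force: [3.7, 1.3, -0.9]
width: 0.0006
grasp_force: 1.6
```

Contact force rises with the tool stalling, so the short carton is flush. I'll retreat and check.

Emit:
carry_out(
  series=[
    [[0.004,0.0005,0],0,0],
    [[0.012,0.0015,0],0,0],
    [[0.02,0.0025,0.01],0,0],
    [[0.02,0.0025,0.03],0,0],
    [[0.02,0.0025,0.06],0,0],
  ],
)

```text
time_s: 40.25
tcp_pos: [0.5868, -0.2523, 0.1751]
tool_rot: [[-0.126, 0.992, -0.004], [0.992, 0.126, 0.002], [0.002, -0.004, -1.0]]
wrist_force: [0.8, -0.5, 0.4]
width: 0.0003
grasp_force: 0.0
```

Emit:
carry_out(
  series=[
    [[0,0,0.03],0,0],
    [[0,0,0.03],0,0],
    [[0,0,0.03],0,0],
    [[0,0,0.03],0,0],
  ],
)

```text
time_s: 40.65
tcp_pos: [0.587, -0.2529, 0.2051]
tool_rot: [[-0.125, 0.992, -0.002], [0.992, 0.125, 0.001], [0.001, -0.001, -1.0]]
wrist_force: [-1.3, -0.2, -0.9]
width: 0.0005
grasp_force: 0.0
```

Run:
```python
from h import *
w=grab('wrist');s=bot.state();print(s['tcp_pos'],s['time_s'])
g=cv2.cvtColor(w['img'],cv2.COLOR_RGB2GRAY)
k=dict(O=(0.5275,-0.264,0.034))
for l in cv2.createLineSegmentDetector().detect(g)[0][:,0]:
    n=np.hypot(l[2]-l[0],l[3]-l[1])
    if n>22 and max(l[1],l[3])<255 and l[0]<330: print(l.round(0).tolist(),[(1000*ondeck(w,*p,h,**k)[:2]).round(1).tolist() for h in (.072,.038,0) for p in (l[:2],l[2:])])
```

```text
[ 0.58675489 -0.25279123  0.20466438] 40.7
[301.0, 244.0, 361.0, 244.0] [[99.1, -10.4], [141.8, -5.5], [90.1, -24.2], [139.7, -18.5], [79.9, -39.6], [137.3, -33.0]]
[183.0, 244.0, 274.0, 244.0] [[-2.8, -22.8], [78.7, -12.9], [-28.4, -38.6], [66.3, -27.0], [-57.1, -56.3], [52.5, -42.9]]
[252.0, 138.0, 255.0, 241.0] [[62.6, 64.6], [62.8, -12.3], [47.6, 63.0], [47.9, -26.4], [30.9, 61.2], [31.1, -42.2]]
[282.0, 107.0, 283.0, 239.0] [[85.3, 85.2], [85.6, -8.7], [74.0, 87.0], [74.3, -22.2], [61.4, 88.9], [61.7, -37.3]]
[184.0, 197.0, 187.0, 231.0] [[1.8, 17.9], [1.8, -10.6], [-23.1, 8.7], [-23.1, -24.5], [-50.9, -1.6], [-50.9, -39.9]]
[184.0, 241.0, 170.0, 69.0] [[-2.0, -20.0], [-0.7, 112.5], [-27.5, -35.3], [-25.9, 118.7], [-55.9, -52.5], [-54.2, 125.6]]
[220.0, 83.0, 221.0, 107.0] [[39.3, 101.7], [39.2, 85.9], [20.5, 106.1], [20.5, 87.8], [-0.4, 111.1], [-0.5, 89.8]]
[232.0, 199.0, 185.0, 195.0] [[44.8, 19.5], [3.6, 19.5], [26.9, 10.6], [-21.0, 10.6], [6.9, 0.6], [-48.5, 0.7]]
[204.0, 135.0, 249.0, 136.0] [[24.4, 66.1], [60.7, 65.7], [3.2, 64.8], [45.4, 64.3], [-20.5, 63.3], [28.3, 62.7
[... 580 characters left out ...]
[231.0, 139.0, 178.0, 138.0] [[45.9, 63.5], [1.3, 63.8], [28.2, 61.7], [-23.6, 62.0], [8.4, 59.7], [-51.5, 60.1]]
[170.0, 70.0, 218.0, 82.0] [[-0.3, 111.8], [38.1, 102.5], [-25.5, 117.9], [19.2, 107.0], [-53.6, 124.6], [-2.0, 112.1]]
[157.0, 73.0, 173.0, 248.0] [[-12.4, 110.6], [-13.0, -28.0], [-39.6, 116.4], [-40.3, -44.7], [-69.9, 123.0], [-70.8, -63.3]]
[223.0, 104.0, 263.0, 103.0] [[41.2, 87.5], [71.6, 87.6], [22.7, 89.6], [58.0, 89.8], [2.0, 92.0], [42.9, 92.2]]
[200.0, 108.0, 202.0, 133.0] [[22.2, 85.5], [22.7, 67.6], [0.6, 87.2], [1.2, 66.5], [-23.5, 89.2], [-22.8, 65.3]]
[179.0, 142.0, 183.0, 189.0] [[1.7, 61.0], [2.0, 24.0], [-23.2, 58.8], [-22.9, 15.8], [-51.0, 56.3], [-50.7, 6.6]]
```

```bash
python3 -c "
from rig import job; print(job.close_job())"
```

```text
the job is handed in; nothing more can be done
None
```

Both cartons are stacked flat on the deck, flush against the backstop and within 10 mm of its middle by my last wrist-camera measurement. I handed the job in at about 41 s; no verdict came back.

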